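Hang the rotor guard and release the wheel brake

ROBOT

A 6-joint arm with a two-finger parallel gripper is mounted at the origin on the work surface. World frame = base frame: x ahead of the robot, y to its left, z up, the work surface at z = 0. Lengths are in m, angles in rad, forces in N, time in s.
With the tool pointing down it reaches from about 0.375 to 0.9 m from the base axis. Payload 3.1 kg.
Tool frame: the origin (TCP) lies midway between the tips of the shut fingers; the grasp point (between the pads) lies 19 mm behind it (manip.tcp_to_grasp is the distance from the TCP to the grasp point, in m); z points along the fingers, y is the line along which they close (so a half turn about z gives the same grasp; the last joint's range is limited). The gripper opens to 85 mm and grips with 20 to 120 N. Pads are 22 mm wide; open, the fingers measure 114 mm over their backs; the gripper's body (76 mm by 85 mm) begins 54 mm behind the grasp point. The pads swing forward as they close: fully open they stand 13 mm farther back than shut.
Start: joints at [1.062, 0.527, 1.433, -0, 1.181, -0.178], TCP at [0.203, 0.591, 0.208] pointing down, gripper open.
Joint ranges: [-3.08, 3.08], [-0.75, 2.2], [0.22, 2.44], [-1.43, 4.57], [0, 2.65], [-2.85, 2.85]. Speed limits (rad/s): [2.79, 2.79, 3.14, 3.14, 3.14, 3.14].

INTERFACE

Orientations are given as a unit quaternion [x, y, z, w].
In Python, from station import manip gives the robot as it stands. The module is installed in compiled form; this text tells all that it offers.
- The arm moves only by the shell command python3 -m crank 'ROWS' [OPENING] [FORCE]. ROWS is JSON, a list of rows, each a list of 2 entries, a list of its own where there are three numbers: the shift along the tool's x, y, z in cm, then the turn about the tool's z in degrees. In form: [[[x, y, z], spin], ...]. A call has 1 to 10 rows; each row is the pose to reach, as a shift and turn from the pose commanded when the call began, along the tool's axes at that moment; what a row does not reach only later rows make up. A row lasts 1/10 s, in which the tool goes at most 50 mm and 8.59 degrees, less where a joint would pass 70% of its speed; a pose out of reach is approached as far as the arm can. A call with a gripper value outside its range is refused whole. OPENING is the finger opening in cm, from 0 to 8.54, set as the call begins (- or left out, the last holds). The fingers move at their own pace and stop on an object; FORCE is the grip in N (left out, the last holds). Time passes only in rows, so rows that repeat a pose let the fingers close. It gives the time, the measured TCP pose, the force and the opening at its end, in the units of the state.
- manip.sense(): the state, without advancing time (a new reading comes with each control period).
- manip.snapshot(name): name is "side" or "top" or "wrist"; returns the picture (400x640x3 uint8, red, green, blue); there is no depth.
- manip.camera_params(name): a dict with "fx", "fy", "cx", "cy" (pixels), "pose" (4x4, takes a point from camera to world coordinates). Camera axes: x right, y up, looking along -z (the intrinsics and any distortion apply to the point x, -y, -z); pixel columns grow to the right and rows downward; lengths in m; the calibration is good to about 2 mm. The wrist camera is an equidistant fisheye: a pixel r from the principal point sees the ray r / f radians off the axis. A picture is of the moment at which its call begins: read the wrist's pose just before it. camera_params takes no time and is no camera call; for the wrist camera it gives the pose at the moment of the call.
- manip.sign_off(): hands the job in, once; it reports no verdict.
The state is a dict: "t": time; "q": joint angles; "qd": joint speeds; "tau": joint torques, N m; "tcp_pos": TCP position; "tool_rot": TCP orientation; "force": force on the tool from outside, world axes, zero at the start; "ft_torque": the same for the moment, N m; "finger_gap": opening from 0.0 (shut) to 1.0 (fully open).
Only numpy, scipy, OpenCV 4.12 (cv2) and the standard library are available. Lean on these libraries where they do the work, as an engineer would, in place of code of your own. Each camera call takes 0.05 s, during which the arm holds its last target. There are 200 camera calls.

TASK

Get the reaction wheel ready to spin: first hang the loose rotor guard over the wheel, lowering it level and gently so that both its knuckles drop over the two hinge pins together and its front edge lies on the rests. Then release the rotor brake: press the red button in the lever's grip, keep it in while you swing the lever all the way down to its stop, and let go. Do not force anything, and leave the loose parts and tools on the bench where they are.

Things in the scene. Friction and masses are not known exactly. Their poses are not given: they have to be found in the camera images.
- stand: Reaction-wheel stand fixed to the bench: aluminium base plate 250 x 280 x 12 mm. Origin: centre of its underside; x away from the robot at yaw 0, y left. Rotor: disc 116 mm across on the axis x 0, y 45 mm, top 72 mm above the bench. Behind it (+x) two posts with the hinge pins, in front two rubber-topped rests 55 mm high; the brake lever is on the right (y -95 mm).
- pin_left (a point): Middle of the left hinge pin, stand frame (89, 106, 73) mm: horizontal steel pin 8 mm thick along the stand's y, 36 mm free between its post (on the inner side) and a brass end collar 13 mm across. Axes as the stand's.
- pin_right (a point): The same on the right hinge pin, stand frame (89, -16, 73) mm, 122 mm from the left one. Axes as the stand's.
- guard: Loose rotor guard, 0.3 to 0.5 kg: a shallow upside-down tray 150 (x) x 170 (y) x 34 mm, clear top, yellow 30 mm skirts, two steel knuckles on its rear (+x) edge, lying on its skirts on the bench. Origin: centre of its lower rim; z up. Hung, its axes agree with the stand's and its origin is at stand frame (0, 45, 55) mm.
- guard_handle (a point): Centre of the guard's black grip bar, 68 mm above the lower rim, 34 mm above the clear top, over the centre of mass. The bar runs along the guard's y, 12 x 12 mm in section, 80 mm clear between its uprights. Axes are the guard's.
- knuckle_left (a point): Where the pin's axis comes to lie in the left knuckle: guard frame (89, 61, 18) mm. The knuckle is 22 mm long (y) and open below: a slot 11 mm wide under a roof 4 mm above this point, flaring to about 23 mm at the mouth, level with the guard's lower rim.
- knuckle_right (a point): The same point in the right knuckle, guard frame (89, -61, 18) mm.
- lever (a joint): Brake lever angle, rad: 0 = level, down on its stop (brake off), grows as raised (starts 0.37 to 0.67). It points from its pivot towards the robot (stand -x, rising); black grip 26 x 26 mm, 102 to 208 mm from the pivot. Stiff: about 8 N at the button; stays where left. A pawl locks it both ways in notches 0.13 rad apart, the last at the stop, unless the button is in.
- button (a joint): Travel of the release button, m: 0 = out, 0.006 = fully in; the pawl is clear from about 0.0045. Spring: 2.5 N to start, 5.5 N fully in.
- button_top (a point): Centre of the top face of the red release button in the upper side of the grip, 170 mm from the pivot along the lever, 22 mm above its centre line when out. Face 36 mm along the lever x 16 mm across, 9 mm proud of the grip (3 mm when in). Pushed square to the lever, into the grip. Axes are the lever's: x along it from grip to pivot, z out of the button.
- lever_pivot (a point): The lever's pivot axis (along the stand's y) in the lever's middle plane, stand frame (75, -95, 90) mm. Axes as the stand's.
- rotor_nut: Brass hexagon nut, 33 mm across flats, 12 mm high, loose on the bench; origin under its centre. Bystander.
- locking_collar: Black anodized locking collar, 50 mm across, 14 mm high; origin under its centre. Bystander.
- retaining_ring: Silver retaining ring, 56 mm across, 4 mm high; origin under its centre. Bystander.
- bearing: Dark steel bearing, 42 mm across, 12 mm high; origin under its centre. Bystander.
- threadlock: Small red bottle with white cap, 32 mm across, 85 mm high, upright; origin under its centre. Bystander.
- screw_dish: Steel screw dish, 84 mm across, 22 mm high; origin under its centre. Bystander.
- torque_driver: Screwdriver with blue handle, 190 mm long, lying along its x; origin at its middle on the underside. Bystander.
Not all that is in view belongs to the job. What is shaped like the guard but blue or purple is not meant.

How it is judged:
By the outcome, as a careful person would: the job done as asked, in the order asked, and still so for the second after the job is handed in, with the robot touching nothing.
It also fails if it takes over 59 s, if anything falls off the work surface, if the arm or the gripper's body presses on something with over 40 N, if the wrist force passes 120 N, or if a joint passes its speed limit or range.

## Working session

There is one attempt and no reset: what is moved stays moved. The work goes in short steps, Python scripts to look and compute and a shell command to move; the robot and the scene stay as the last step left them, time stands still between calls to the robot, and variables do not carry over. Pictures are saved under pics/ and viewed, on a budget of 10 in all, crops included, one or two more only if the job needs it, and the job is handed in when it is done.

```bash
mkdir -p pics; python3 - <<'E'
from station import manip
import cv2
print(manip.sense())
for n in("top","side","wrist"):
    p=manip.camera_params(n);print(n,p)
    cv2.imwrite(f"pics/{n}0.png",manip.snapshot(n)[:,:,::-1])
E
```

```text
{'t': 0.0, 'q': array([ 1.06151305e+00,  5.28466506e-01,  1.43391344e+00, -3.86704413e-06,
        1.18137641e+00, -1.78511676e-01]), 'qd': array([ 0.00052495,  0.00077292, -0.00112058, -0.00087641, -0.00036613,
       -0.00020776]), 'tau': array([-1.22431207e-03, -4.42360926e+01, -1.78021824e+01, -2.90339385e-04,
        8.51874298e-03, -1.22441133e-05]), 'tcp_pos': array([0.20258359, 0.59044705, 0.20652991]), 'tool_rot': array([ 1.64632055e-01,  9.86354458e-01, -1.01910873e-03, -3.63072328e-04]), 'force': array([-0.10131355, -0.66785068,  0.61300381]), 'ft_torque': array([ 0.02246022, -0.00105113,  0.04618866]), 'finger_gap': 1.0029073761578016}
top {'fx': 500.80299432973965, 'fy': 500.80299432973965, 'cx': 312.85026171127043, 'cy': 195.42130992979145, 'pose': array([[-0.01103531,  0.99114239, -0.13234419,  0.24740913],
       [-0.9998852 , -0.00956339,  0.01175239,  0.09177821],
       [ 0.01038263,  0.13245869,  0.99113415,  1.86291256],
       [ 0.        ,  0.        ,  0.        ,  1.        ]])}
side {'fx': 429.5212020151458, 'fy': 429.5212020151458, 'cx': 312.7956762345681, 'cy': 200.1223963894324, 'pose': array([[ 0.8320758 ,  0.36786969, -0.41511656, -0.09170929],
       [-0.55461789,  0.54238424, -0.63104543, -0.80994995],
       [-0.00698981,  0.7553087 ,  0.65533191,  1.02812072],
       [ 0.        ,  0.        ,  0.        ,  1.        ]])}
wrist {'fx': 309.70691628693146, 'fy': 309.70691628693146, 'cx': 316.94035770149094, 'cy': 195.10114214689423, 'pose': array([[ 0.32474928, -0.90658772, -0.26951179,  0.13393695],
       [ 0.94579924,  0.31089246,  0.09385984,  0.61268002],
       [-0.00130299, -0.28538496,  0.95841209,  0.37336498],
       [ 0.        ,  0.        ,  0.        ,  1.        ]])}
```

View pics/top0.png

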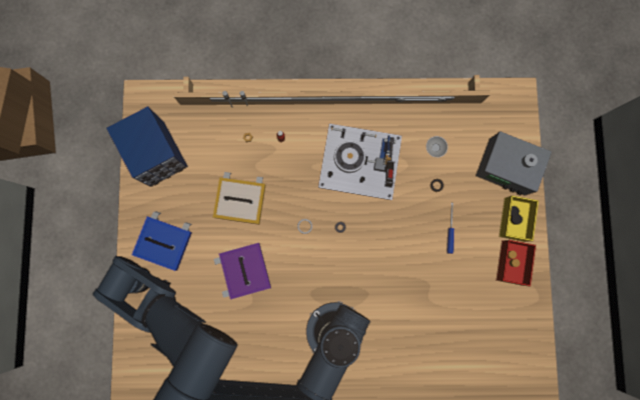

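View pics/side0.png

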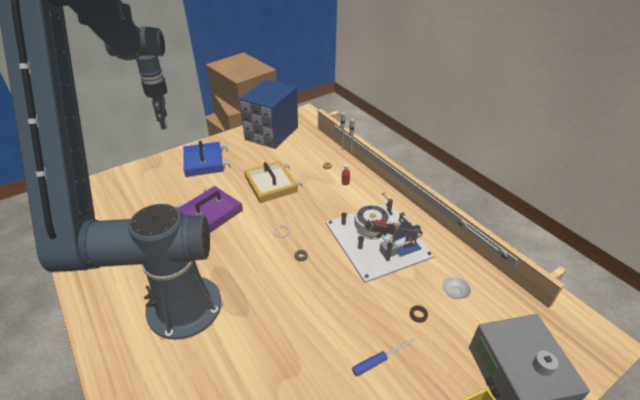

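Top view: yellow guard at about (239,200), stand at about (360,161), lever on its right. Blue and purple decoys are at (162,243) and (245,271).

```bash
cat > h.py <<'E'
import numpy as np,cv2
from scipy.spatial.transform import Rotation as R
from station import manip
def ray(n,uv,P=None):
    p=P or manip.camera_params(n);x=(uv[0]-p['cx'])/p['fx'];y=(uv[1]-p['cy'])/p['fy']
    if n=='wrist':
        r=np.hypot(x,y);s=np.sin(r)/r if r>1e-9 else 1;d=np.array([x*s,-y*s,-np.cos(r)])
    else: d=np.array([x,-y,-1.])
    T=p['pose'];return T[:3,3],T[:3,:3]@d
def atz(n,uv,z,P=None):
    o,d=ray(n,uv,P);return o+d*(z-o[2])/d[2]
def proj(n,X,P=None):
    p=P or manip.camera_params(n);T=p['pose'];c=(np.atleast_2d(X)-T[:3,3])@T[:3,:3]
    x,y,z=c[:,0],-c[:,1],-c[:,2]
    if n=='wrist':
        r=np.hypot(x,y);k=np.arctan2(r,z)/np.maximum(r,1e-9)
    else:k=1/z
    return np.c_[p['cx']+p['fx']*x*k,p['cy']+p['fy']*y*k]
def frame(x,y,yaw,pts,z=0):
    return np.asarray(pts,float)/1000@R.from_euler('z',yaw).as_matrix().T+[x,y,z]
E
python3 - <<'E'
import cv2
im=cv2.imread('pics/top0.png')[110:230,205:410]
cv2.imwrite('pics/c1.png',cv2.resize(im,None,fx=3.9,fy=3.9,interpolation=cv2.INTER_CUBIC))
E
```

```text
(no output)
```

View pics/c1.png

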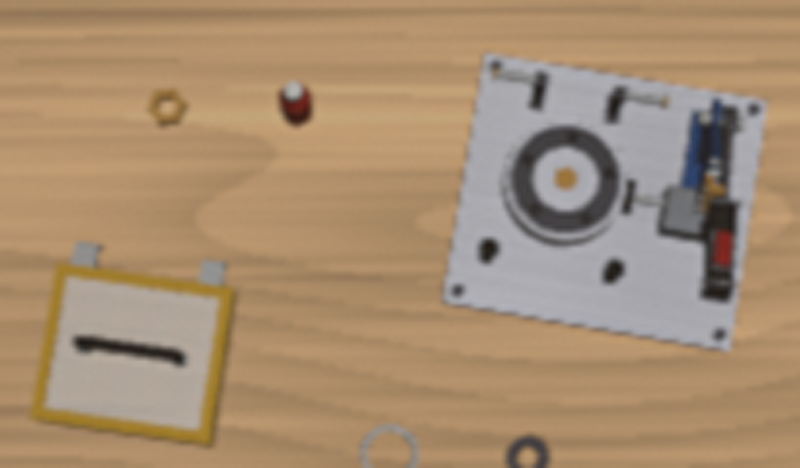

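The crop shows the stand plate corners at (485,54), (765,101), (730,350) and (443,302). The guard's outer corners are at (60,263), (235,288), (212,444) and (32,417), with its knuckles on the far side.

```bash
python3 - <<'E'
from h import *
from scipy.optimize import least_squares as ls
f=lambda a:(np.array(a)+.5)/3.9-.5+[205,110]
for name,px,pts in [("stand",[(485,54),(765,101),(730,350),(443,302)],[(125,140,12),(125,-140,12),(-125,-140,12),(-125,140,12)]),
 ("guard",[(60,263),(235,288),(212,444),(32,417),(84,345),(182,358)],[(75,85,34),(75,-85,34),(-75,-85,34),(-75,85,34),(0,43,70),(0,-43,70)])]:
    P=manip.camera_params('top')
    r=ls(lambda v:(proj('top',frame(*v,pts),P)-f(px)).ravel(),[.7,.1,0])
    print(name,r.x,np.abs(r.fun).max())
E
```

```text
stand [ 0.62342082 -0.10909256 -0.17637008] 0.5953899465699806
guard [ 0.47594734  0.33984036 -0.15402636] 1.3545924911507825
```

```bash
cat >> h.py <<'E'
def togo(xyz,yaw):
    "shift (cm) and spin (deg) in tool axes taking the TCP to xyz with tool y at world angle yaw"
    s=manip.sense();M=R.from_quat(s['tool_rot']).as_matrix()
    d=M.T@(np.array(xyz)-s['tcp_pos'])*100
    a=np.arctan2(M[1,1],M[0,1]);sp=-np.degrees((yaw-a+np.pi/2)%np.pi-np.pi/2) if 0 else -np.degrees(yaw-a)
    print('t',s['t'],'shift cm',d.round(2),'spin',round(sp,2),'F',s['force'].round(1),'tilt',M[:2,2].round(4),'gap',round(s['finger_gap'],3))
E
python3 -c "
from h import *
togo([.476,.340,.17],-.165)"
```

```text
t 0.15 shift cm [-33.99 -14.82   3.69] spin 80.5 F [-0.   0.8 -0.1] tilt [-0.0008 -0.0015] gap 0.999
```

```bash
python3 -m crank '[[[-3,-1.4,0.3],8],[[-7,-3,0.7],16],[[-11,-4.8,1.1],24],[[-15,-6.5,1.6],32],[[-19,-8.2,2],40],[[-23,-10,2.4],48],[[-27,-11.7,2.8],56],[[-30,-13,3.2],64],[[-32.5,-14.2,3.5],72],[[-34,-14.8,3.7],80]]' 8.5 40; python3 -m crank '[[[0,0,0],0.5],[[0,0,0],0.5]]'; python3 - <<'E'
from h import *
togo([.476,.340,.17],-.165)
P=manip.camera_params('wrist');im=manip.snapshot('wrist')
np.save('P1.npy',P,allow_pickle=True)
cv2.imwrite('pics/w1.png',im[:,:,::-1])
E
```

```text
t: 1.15
tcp_pos: [0.4779, 0.3387, 0.1699]
tool_rot: [0.763, 0.647, -0.0, 0.0]
force: [0.4, 0.1, 0.8]
finger_gap: 0.998
t: 1.35
tcp_pos: [0.4759, 0.3406, 0.1702]
tool_rot: [0.762, 0.647, -0.001, -0.0]
force: [-0.7, 0.4, 0.5]
finger_gap: 0.997
t 1.35 shift cm [-0.06  0.02  0.02] spin 0.1 F [-0.7  0.4  0.5] tilt [-0.0013 -0.    ] gap 0.997
```

View pics/w1.png

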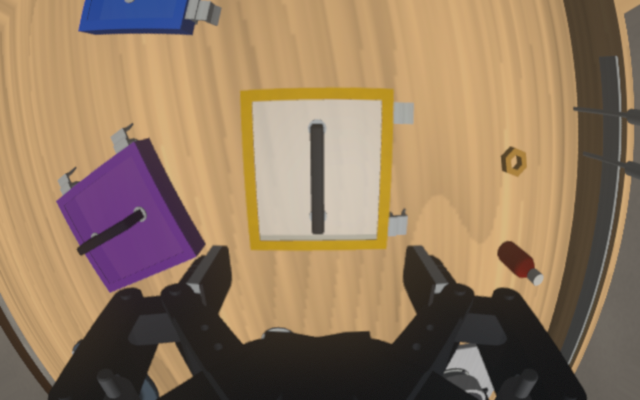

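Guard seen from the wrist: outer top corners (241,91), (394,88), (388,249), (251,250); bar from (317,122) to (318,234).

```bash
python3 - <<'E'
from h import *
from scipy.optimize import least_squares as ls
P=np.load('P1.npy',allow_pickle=True).item()
px=np.array([(241,91),(394,88),(388,249),(251,250),(317,122),(318,234)])
pts=[(-75,85,34),(75,85,34),(75,-85,34),(-75,-85,34),(0,44,74),(0,-44,74)]
for w in(1,0):
  r=ls(lambda v:((proj('wrist',frame(*v,pts),P)-px)*np.array([1,1,1,1,w,w])[:,None]).ravel(),[.476,.34,-.16])
  print(r.x,r.fun.reshape(-1,2).round(1).tolist())
print([atz('wrist',p,.074,P).round(4) for p in px[4:]])
E
```

```text
[ 0.47802548  0.34542814 -0.14958753] [[-0.5, -1.7], [-0.4, -0.8], [-1.0, -2.0], [0.2, -1.3], [0.6, 9.3], [0.8, -5.8]]
[ 0.4782327   0.34383182 -0.14890617] [[-0.1, -0.2], [-0.0, 0.7], [-0.7, -0.8], [0.8, -0.1], [0.0, 0.0], [0.0, -0.0]]
[array([0.4854, 0.3969, 0.074 ]), array([0.4698, 0.2963, 0.074 ])]
```

```bash
python3 -m crank '[[[0.15,0.1,2.5],-0.2],[[0.35,0.15,5],-0.5],[[0.35,0.2,7.5],-0.8],[[0.35,0.2,10],-0.9],[[0.35,0.2,11.5],-0.9],[[0.35,0.2,12.1],-0.9],[[0.35,0.2,12.1],-0.9]]' 8.5; python3 -c "
from h import *
togo([.478,.344,.049],-.150)"
```

```text
t: 2.1
tcp_pos: [0.4778, 0.3444, 0.0489]
tool_rot: [0.757, 0.653, -0.001, -0.0]
force: [0.7, 0.7, -0.1]
finger_gap: 0.993
t 2.1 shift cm [-0.04  0.03 -0.01] spin 0.18 F [ 0.7  0.7 -0.1] tilt [-0.0016 -0.0006] gap 0.993
```

```bash
python3 -m crank '[[[0,0,0],0],[[0,0,0],0],[[0,0,0],0],[[0,0,0],0],[[0,0,0],0],[[0,0,0],0]]' 0 70; python3 -m crank '[[[0,0,0],0],[[0,0,0],0],[[0,0,-0.5],0],[[0,0,-1.5],0],[[0,0,-3.5],0],[[0,0,-6.5],0],[[0,0,-10],0],[[0,0,-13],0],[[0,0,-14],0],[[0,0,-14],0]]'; python3 - <<'E'
from h import *
c,s=np.cos(-.176),np.sin(-.176)
x,y=.6234-45*s/1000,-.1091+45*c/1000;print(x,y)
togo([x,y,.19],-.176)
P=manip.camera_params('wrist');im=manip.snapshot('wrist');np.save('P2.npy',P,allow_pickle=True)
cv2.imwrite('pics/w2.png',im[:,:,::-1])
E
```

```text
t: 2.7
tcp_pos: [0.4792, 0.3438, 0.0501]
tool_rot: [0.758, 0.653, 0.0, 0.0]
force: [15.0, -7.7, 25.1]
finger_gap: 0.057
t: 3.7
tcp_pos: [0.4796, 0.3442, 0.1912]
tool_rot: [0.758, 0.652, 0.002, 0.0]
force: [0.2, -0.3, -0.1]
finger_gap: -0.002
0.6312791749611443 -0.06479516277050917
t 3.7 shift cm [-38.19  21.08   0.1 ] spin 1.54 F [ 0.2 -0.3 -0.1] tilt [0.0029 0.0014] gap -0.002
```

View pics/w2.png

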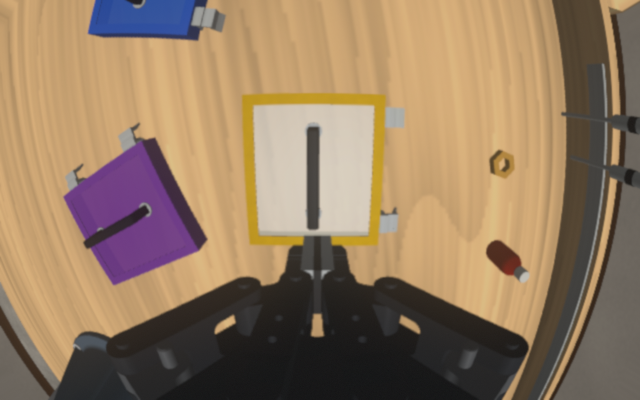

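The guard stayed on the bench, so the fingers came off the bar. I'll check where the TCP really is against the pictures.

```bash
python3 - <<'E'
from h import *
from scipy.optimize import least_squares as ls
P=np.load('P2.npy',allow_pickle=True).item()
px=np.array([(243,95),(385,95),(379,244),(250,244)])
pts=[(-75,85,34),(75,85,34),(75,-85,34),(-75,-85,34)]
r=ls(lambda v:(proj('wrist',frame(*v,pts),P)-px).ravel(),[.476,.34,-.16])
print(r.x,r.fun.reshape(-1,2).round(1).tolist())
print([atz('wrist',p,.074,P).round(4) for p in [(313,126),(313,228)]])
s=manip.sense();print(s['tcp_pos'],'tcp px',proj('wrist',s['tcp_pos']),proj('side',s['tcp_pos']))
print(proj('side',[[.478,.344,.068],[.478,.344,.034]]))
im=manip.snapshot('side')[60:220,180:340]
cv2.imwrite('pics/s2.png',cv2.resize(im[:,:,::-1],None,fx=3.7,fy=3.7,interpolation=cv2.INTER_CUBIC))
E
```

```text
[ 0.47716543  0.34416443 -0.14885935] [[-0.6, -0.2], [0.7, -0.5], [-0.6, 0.4], [0.5, 0.5]]
[array([0.4844, 0.3965, 0.074 ]), array([0.4692, 0.298 , 0.074 ])]
[0.47857222 0.34368603 0.18949349] tcp px [[316.52590283 230.25754082]] [[267.56961436 142.80385747]]
[[269.88125976 170.40534109]
 [270.5360583  177.64000964]]
```

View pics/s2.png

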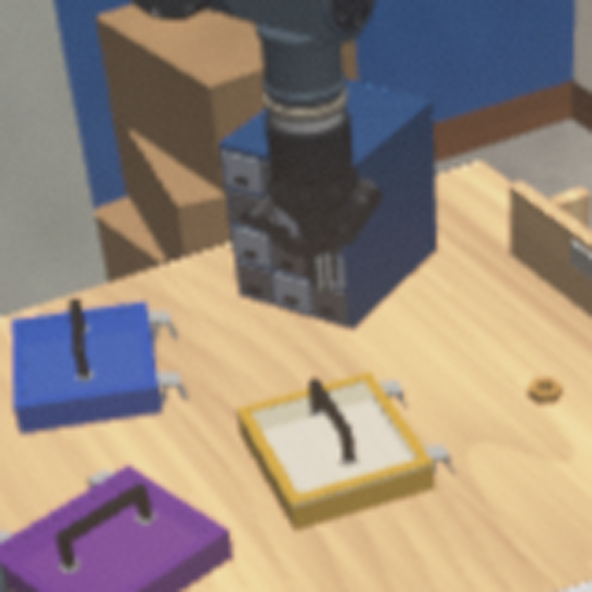

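```bash
python3 - <<'E'
from h import *
P=np.load('P2.npy',allow_pickle=True).item()
s=manip.sense();M=R.from_quat(s['tool_rot']).as_matrix()
for k in(0,.01,.02,.03,.05):print(k,proj('wrist',s['tcp_pos']-k*M[:,2],P).round(1),proj('side',s['tcp_pos']-k*M[:,2]).round(1))
im=cv2.imread('pics/w2.png',0)
for c in(308,313,317,323):print(c,im[222:262:2,c])
for r in (230,234,238,242,248,254):print(r,im[r,290:346:3])
E
```

```text
0 [[313.9 230.1]] [[267.5 143.2]]
0.01 [[313.9 237. ]] [[267.3 140.8]]
0.02 [[313.8 244.6]] [[267.  138.3]]
0.03 [[313.7 253.1]] [[266.8 135.9]]
0.05 [[313.5 273.4]] [[266.4 130.9]]
308 [ 73  73  72 110 183 180 161  94  76  76  75  75  75  74  74  73  74  73
  73  72]
313 [ 66  66  66  76 161 181 160  89  69  69  68  68  66  67  66  66  65  61
  60  59]
317 [ 78  77  77 106 188 182 158  77  50  50  50  49  48  49  46  46  46  45
  44  44]
323 [206 205 205 205 201 182 161  93  76  75  75  74  74  74  74  74  73  72
  71  71]
230 [197 197 197 197 197 198 183 161 161 188 201 201 202 201 199 201 202 202
 200]
234 [173 173 173 172 173 161 161 161 159 158 159 161 161 162 174 175 175 175
 175]
238 [152 152 153 153 146  79  76  76  59  50  59  76  76  79 147 156 155 155
 156]
242 [151 151 153 154 139  76  75  75  57  50  59  75  75  78 142 153 152 154
 155]
248 [ 96  50  49  49  60  74  74  74  53  49  54  74  74  74  58  48  49  50
 102]
254 [53 52 52 52 67 73 74 73 52 46 54 73 73 73 65 51 50 52 53]
```

TCP, guard and bar positions agree in both views, so the grasp itself must have slipped. I'll go down again slightly deeper, with the fingers closed only to 2 cm, and look from near before gripping.

```bash
python3 -m crank '[[[0,0,0],0],[[0,0,0],0],[[0,-0.1,3],0],[[0,-0.1,6],0],[[0,-0.1,9],0],[[0,-0.1,12],0],[[0,-0.1,13.5],0],[[0,-0.1,14.3],0],[[0,-0.1,14.3],0],[[0,-0.1,14.3],0]]' 8.5 70;  python3 -m crank '[[[0,0,0],0],[[0,0,0],0],[[0,0,0],0],[[0,0,0],0],[[0,0,0],0]]' 2.2 30; python3 - <<'E'
from h import *
togo([.4775,.344,.047],-.150)
a=manip.snapshot('wrist');b=manip.snapshot('side')
A=cv2.resize(a[150:310,220:420],None,fx=3,fy=3,interpolation=cv2.INTER_CUBIC)
B=cv2.resize(b[120:200,240:307],None,fx=3*2,fy=6,interpolation=cv2.INTER_CUBIC)[:,:200*2]
B=cv2.resize(B,(200,240));B=np.vstack([B,B*0])
cv2.imwrite('pics/w3.png',np.hstack([A,B])[:,:,::-1])
E
```

```text
t: 4.8
tcp_pos: [0.4784, 0.3441, 0.0468]
tool_rot: [0.758, 0.652, 0.0, 0.0]
force: [-0.4, -0.4, 1.2]
finger_gap: 0.993
t: 5.3
tcp_pos: [0.4781, 0.344, 0.0468]
tool_rot: [0.758, 0.652, 0.0, 0.0]
force: [-0.8, -0.3, -0.8]
finger_gap: 0.258
t 5.3 shift cm [-0.01 -0.06 -0.02] spin 0.04 F [-0.8 -0.3 -0.8] tilt [0.0004 0.0002] gap 0.258
```

View pics/w3.png

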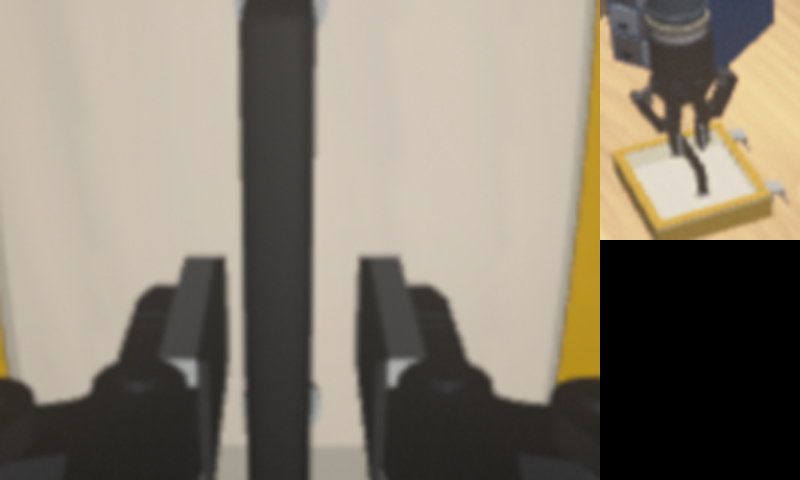

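The bar lies between the pads but about 2 mm off-centre, with the bar at crop column 278 and the pad midpoint at 292. I'll centre the fingers and close gradually.

```bash
python3 -m crank '[[[0,-0.2,0],0],[[0,-0.2,0],0],[[0,-0.2,0],0],[[0,-0.2,0],0]]' 1.4 40;  python3 -m crank '[[[0,0,0],0],[[0,0,0],0],[[0,0,0],0],[[0,0,0],0]]' 0.8 40; python3 -m crank '[[[0,0,0],0],[[0,0,0],0],[[0,0,0],0]]' 0.8 70;python3 -c "
from h import *
togo([.476,.344,.047],-.150)"
```

```text
t: 5.8
tcp_pos: [0.4761, 0.3443, 0.0465]
tool_rot: [0.758, 0.652, 0.0, 0.0]
force: [-1.1, 0.1, -0.0]
finger_gap: 0.169
t: 6.2
tcp_pos: [0.4761, 0.3443, 0.0466]
tool_rot: [0.758, 0.652, 0.0, 0.0]
force: [-0.5, -0.5, 2.1]
finger_gap: 0.12
t: 6.5
tcp_pos: [0.4761, 0.3443, 0.0467]
tool_rot: [0.758, 0.652, 0.0, 0.0]
force: [-0.5, 0.2, 3.2]
finger_gap: 0.111
t 6.5 shift cm [-0.03 -0.01 -0.03] spin 0.04 F [-0.5  0.2  3.2] tilt [0.0002 0.0001] gap 0.111
```

```bash
python3 -m crank '[[[0,0,-0.1],0],[[0,0,-0.3],0],[[0,0,-0.7],0],[[0,0,-1.2],0],[[0,0,-2],0],[[0,0,-3],0],[[0,0,-4],0],[[0,0,-5],0],[[0,0,-5.5],0],[[0,0,-5.5],0]]'; python3 - <<'E'
from h import *
togo([.476,.344,.047],-.150)
E
```

```text
t: 7.5
tcp_pos: [0.4767, 0.3446, 0.1028]
tool_rot: [0.758, 0.652, 0.001, 0.0]
force: [0.4, 0.0, -3.3]
finger_gap: 0.109
t 7.5 shift cm [-0.08 -0.07  5.58] spin 0.05 F [ 0.4  0.  -3.3] tilt [0.0023 0.0011] gap 0.109
```

```bash
python3 -c "
from h import *
togo([.630,-.065,.197],-.176)"
```

```text
t 7.5 shift cm [-38.22  21.26  -9.43] spin 1.54 F [ 0.4  0.  -3.3] tilt [0.0023 0.0011] gap 0.109
```

```bash
python3 -m crank '[[[0,0,-1],0],[[-0.5,0.3,-3],0],[[-1.5,0.8,-5.5],0],[[-3.5,2,-8],0],[[-6,3.3,-9.4],0.3],[[-9,5,-9.4],0.6],[[-12,6.7,-9.4],0.9],[[-15,8.4,-9.4],1.2],[[-17.5,9.8,-9.4],1.5],[[-20,11.2,-9.4],1.5]]' && python3 -m crank '[[[-2.5,1.4,0],0],[[-5,2.8,0],0],[[-8,4.4,0],0],[[-11,6.1,0],0],[[-13.5,7.5,0],0],[[-15.5,8.6,0],0],[[-17,9.5,0],0],[[-18,10,0],0],[[-18.2,10.1,0],0],[[-18.2,10.1,0],0]]'; python3 -m crank '[[[0,0,0],0],[[0,0,0],0]]';python3 - <<'E'
from h import *
togo([.630,-.065,.197],-.176)
P=manip.camera_params('wrist');im=manip.snapshot('wrist');np.save('P4.npy',P,allow_pickle=True)
cv2.imwrite('pics/w4.png',im[:,:,::-1])
cv2.imwrite('pics/s4.png',manip.snapshot('side')[:,:,::-1])
E
```

```text
t: 8.5
tcp_pos: [0.557, 0.1285, 0.1956]
tool_rot: [0.767, 0.642, -0.0, -0.0]
force: [-0.2, 0.2, -4.2]
finger_gap: 0.103
t: 9.5
tcp_pos: [0.6243, -0.0665, 0.1953]
tool_rot: [0.766, 0.642, -0.0, -0.001]
force: [0.2, 0.7, -3.0]
finger_gap: 0.106
t: 9.7
tcp_pos: [0.6243, -0.0658, 0.1955]
tool_rot: [0.766, 0.643, -0.0, -0.0]
force: [0.2, 0.4, -2.8]
finger_gap: 0.114
t 9.7 shift cm [ 0.18  0.55 -0.15] spin 0.11 F [ 0.2  0.4 -2.8] tilt [-0.0006  0.0005] gap 0.114
```

View pics/w4.png

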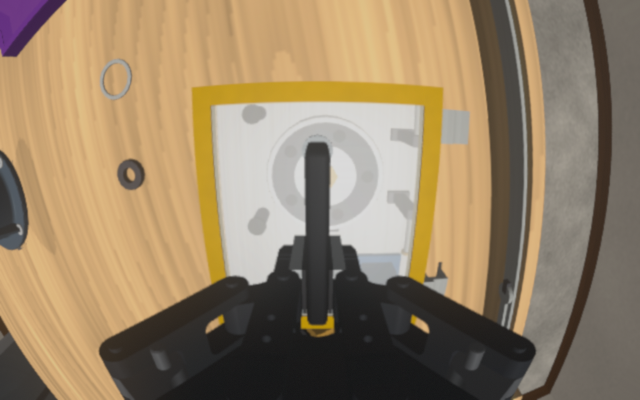

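Through the clear top I can see the rotor at about (326,174), the rests at (254,114) and (259,219), and the posts and pins at columns 390–415. I'll enlarge that part.

```bash
python3 - <<'E'
import cv2,numpy as np
im=cv2.imread('pics/w4.png')[75:255,185:475]
g=cv2.createCLAHE(3,(4,4)).apply(cv2.cvtColor(im,cv2.COLOR_BGR2GRAY))
cv2.imwrite('pics/w4c.png',cv2.resize(g,None,fx=2.75,fy=2.75,interpolation=cv2.INTER_CUBIC))
E
```

```text
(no output)
```

View pics/w4c.png

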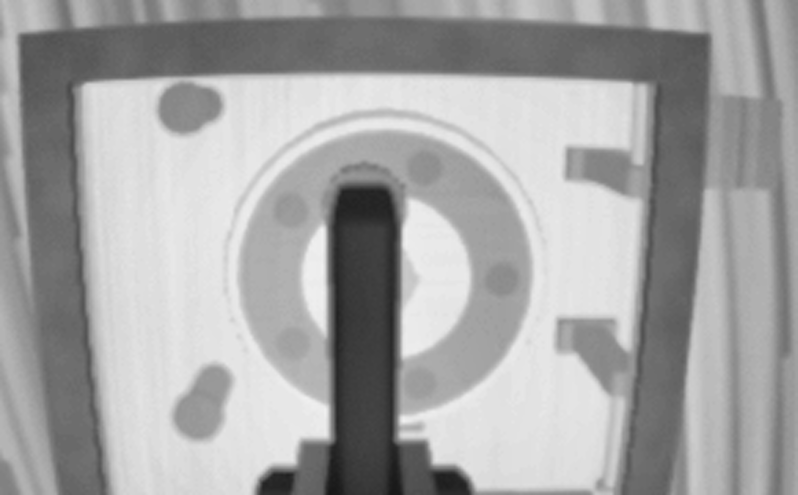

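```bash
python3 - <<'E'
from h import *
from scipy.optimize import least_squares as ls
P=np.load('P4.npy',allow_pickle=True).item()
f=lambda a:(np.array(a,float)+.5)/2.75-.5+[185,75]
# rotor: fit circle
px=f([(237,274),(533,274),(385,128),(290,160),(480,158),(292,390)])
th=None
X=np.array([atz('wrist',p,.072,P)[:2] for p in px])
r=ls(lambda v:np.hypot(*(X-v[:2]).T)-v[2],[.63,-.06,.05]);print('rotor',r.x,r.fun.round(4))
d=lambda a,b,z:(lambda A,B:(np.arctan2(*( (A-B)[:2]*[-1,1])),np.linalg.norm(A-B),A.round(4),B.round(4)))(atz('wrist',f(a),z,P),atz('wrist',f(b),z,P))
print('rests',d((185,108),(198,413),.055))
print('posts base',d((565,148),(557,318),.012))
s=manip.sense();print(s['tcp_pos'])
zt=s['tcp_pos'][2]-.0467+.034
A,B=[atz('wrist',f(p),zt,P) for p in((20,35),(711,36))];v=B-A
print('guard rear-left->',A,B,np.linalg.norm(v),'yaw',np.arctan2(v[1],v[0]))
y=np.arctan2(v[1],v[0]);m=(A+B)/2;print('guard centre',m[:2]-.085*np.array([-np.sin(y),np.cos(y)]))
E
```

```text
rotor [ 0.63260527 -0.0635041   0.05285266] [-0.0007 -0.0005 -0.0002  0.0002  0.0006  0.0005]
rests (np.float64(-0.179140065283157), np.float64(0.11790182451740011), array([0.5718, 0.0083, 0.055 ]), array([ 0.5508, -0.1077,  0.055 ]))
posts base (np.float64(-0.17242470715236458), np.float64(0.07364257645409092), array([ 0.7151, -0.0346,  0.012 ]), array([ 0.7024, -0.1071,  0.012 ]))
[ 0.62451961 -0.06610362  0.1955789 ]
guard rear-left-> [0.56542139 0.03095247 0.1828789 ] [0.71399382 0.00466146 0.1828789 ] 0.15088070420242006 yaw -0.17514441451984195
guard centre [ 0.62489633 -0.06589265]
```

Both views agree: guard and stand yaw match to 0.001, and the guard has to go about +0.68 cm in tool y and +0.3 cm in tool x. Next I'll move over the pins and lower until just above them.

```bash
python3 -m crank '[[[0.1,0.3,0],0],[[0.3,0.68,0.5],0],[[0.3,0.68,1.5],0],[[0.3,0.68,3],0],[[0.3,0.68,4.5],0],[[0.3,0.68,5.5],0],[[0.3,0.68,6.1],0],[[0.3,0.68,6.1],0],[[0.3,0.68,6.1],0]]';python3 - <<'E'
from h import *
togo([.6317,-.0643,.1017],-.176)
P=manip.camera_params('wrist');im=manip.snapshot('wrist');np.save('P5.npy',P,allow_pickle=True)
a=cv2.resize(im[75:335,360:480],None,fx=2.3,fy=2.3,interpolation=cv2.INTER_CUBIC)
s=cv2.resize(manip.snapshot('side')[170:290,320:440],(500,500),interpolation=cv2.INTER_CUBIC)
b=np.zeros((max(a.shape[0],500),a.shape[1]+500,3),np.uint8);b[:a.shape[0],:a.shape[1]]=a;b[:500,a.shape[1]:]=s
print(b.shape)
cv2.imwrite('pics/w5.png',b[:,:,::-1])
E
```

```text
t: 10.7
tcp_pos: [0.6323, -0.0653, 0.1348]
tool_rot: [0.766, 0.642, 0.0, 0.0]
force: [-0.7, -0.7, -3.0]
finger_gap: 0.108
t 10.7 shift cm [ 0.09 -0.08  3.31] spin 0.03 F [-0.7 -0.7 -3. ] tilt [ 0.0007 -0.0002] gap 0.108
(598, 776, 3)
```

View pics/w5.png

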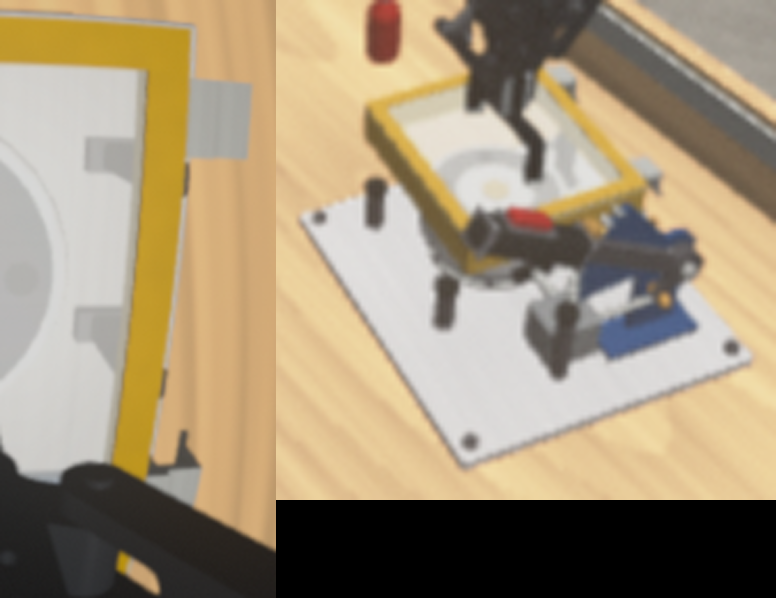

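Everything is over the stand: the guard is level, the pins are hidden under the knuckles, and the lever is well clear. Now I'll lower slowly and watch the force.

```bash
python3 -m crank '[[[0.1,-0.05,0.2],0],[[0.1,-0.05,0.4],0],[[0.1,-0.05,0.6],0],[[0.1,-0.05,0.8],0],[[0.1,-0.05,1.0],0],[[0.1,-0.05,1.2],0],[[0.1,-0.05,1.3],0],[[0.1,-0.05,1.3],0]]'; python3 -c "
from h import *
togo([.6317,-.0643,.1017],-.176)"
```

```text
t: 11.6
tcp_pos: [0.6315, -0.0641, 0.1213]
tool_rot: [0.766, 0.642, -0.0, -0.0]
force: [0.5, 0.0, -4.2]
finger_gap: 0.108
t 11.6 shift cm [-0.01  0.03  1.96] spin 0.03 F [ 0.5  0.  -4.2] tilt [-0.0005  0.0001] gap 0.108
```

```bash
python3 -m crank '[[[0,0,0.15],0],[[0,0,0.3],0],[[0,0,0.45],0],[[0,0,0.6],0],[[0,0,0.7],0],[[0,0,0.7],0]]'; python3 -m crank '[[[0,0,0.1],0],[[0,0,0.2],0],[[0,0,0.3],0],[[0,0,0.4],0],[[0,0,0.5],0],[[0,0,0.5],0]]'; python3 -c "
from h import *
togo([.6317,-.0643,.1017],-.176)"
```

```text
t: 12.2
tcp_pos: [0.6315, -0.0641, 0.1143]
tool_rot: [0.766, 0.642, -0.0, -0.0]
force: [0.1, 0.2, -4.0]
finger_gap: 0.109
t: 12.8
tcp_pos: [0.6315, -0.0641, 0.1093]
tool_rot: [0.766, 0.642, -0.0, -0.0]
force: [0.7, 0.2, -3.6]
finger_gap: 0.104
t 12.8 shift cm [-0.01  0.02  0.76] spin 0.03 F [ 0.7  0.2 -3.6] tilt [-0.0004  0.0001] gap 0.104
```

```bash
python3 -m crank '[[[0,0,0.1],0],[[0,0,0.2],0],[[0,0,0.3],0],[[0,0,0.4],0],[[0,0,0.5],0],[[0,0,0.5],0]]'; python3 -m crank '[[[0,0,0.05],0],[[0,0,0.1],0],[[0,0,0.15],0],[[0,0,0.2],0],[[0,0,0.23],0],[[0,0,0.23],0]]'; python3 -c "
from h import *
togo([.6317,-.0643,.1017],-.176)"
```

```text
t: 13.4
tcp_pos: [0.6315, -0.0641, 0.1043]
tool_rot: [0.766, 0.642, -0.0, -0.0]
force: [0.7, -0.3, -3.8]
finger_gap: 0.11
t: 14.0
tcp_pos: [0.6316, -0.0642, 0.1022]
tool_rot: [0.766, 0.642, -0.0, -0.0]
force: [-0.3, -0.0, -3.6]
finger_gap: 0.106
t 14.0 shift cm [-0.01  0.01  0.05] spin 0.03 F [-0.3 -0.  -3.6] tilt [-0.0001 -0.    ] gap 0.106
```

```bash
python3 -m crank '[[[0,0,0.05],0],[[0,0,0.1],0],[[0,0,0.1],0]]'; python3 -m crank '[[[0,0,0.05],0],[[0,0,0.1],0],[[0,0,0.1],0]]'
```

```text
t: 14.3
tcp_pos: [0.6317, -0.0642, 0.1014]
tool_rot: [0.766, 0.642, 0.0, 0.0]
force: [-0.3, 1.2, -1.9]
finger_gap: 0.111
t: 14.6
tcp_pos: [0.6317, -0.0642, 0.1014]
tool_rot: [0.766, 0.642, 0.0, 0.0]
force: [-3.4, 0.9, 5.4]
finger_gap: 0.113
```

Contact came at the expected height (TCP 0.1014). I'll release and lift.

```bash
python3 -m crank '[[[0,0,-0.05],0],[[0,0,-0.05],0],[[0,0,-0.05],0],[[0,0,-0.05],0],[[0,0,-0.05],0]]' 4; python3 -m crank '[[[0,0,-0.5],0],[[0,0,-2],0],[[0,0,-4],0],[[0,0,-7],0],[[0,0,-10],0],[[0,0,-13],0],[[0,0,-16],0],[[0,0,-17],0],[[0,0,-17],0]]'; python3 - <<'E'
from h import *
togo([.6317,-.0643,.1017],-.176)
P=manip.camera_params('wrist');im=manip.snapshot('wrist');np.save('P6.npy',P,allow_pickle=True)
cv2.imwrite('pics/w6.png',im[:,:,::-1])
cv2.imwrite('pics/s6.png',manip.snapshot('side')[:,:,::-1])
b=cv2.imread('pics/s6.png')[170:290,320:440];a=cv2.imread('pics/w6.png')[60:380,150:470]
cv2.imwrite('pics/ws6.png',np.hstack([cv2.resize(x,(400,400),interpolation=cv2.INTER_CUBIC) for x in(a,b)]))
E
```

```text
t: 15.1
tcp_pos: [0.6317, -0.0642, 0.1006]
tool_rot: [0.766, 0.642, 0.0, 0.0]
force: [-0.9, -0.1, -0.5]
finger_gap: 0.464
t: 16.0
tcp_pos: [0.6327, -0.0644, 0.2734]
tool_rot: [0.766, 0.642, 0.001, 0.002]
force: [0.5, 0.1, -0.6]
finger_gap: 0.466
t 16.0 shift cm [ 0.   -0.19 17.17] spin 0.03 F [ 0.5  0.1 -0.6] tilt [ 0.005  -0.0014] gap 0.466
```

View pics/ws6.png

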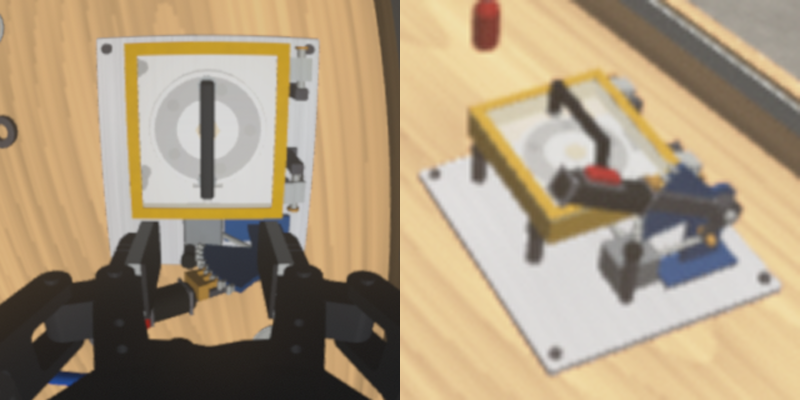

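Guard is hung: its front edge is on the rests and both knuckles sit over the pins. Now the lever angle, from the red button in the side picture and the first top picture.

```bash
cat >> h.py <<'E'
YAW=-.176
def st(p): return frame(.6241,-.1083,YAW,p)
def lev(th,a,n,y=0):
    c,s=np.cos(th),np.sin(th);return st([[75-a*c+n*s,-95+y,90+a*s+n*c]])[0]
E
python3 - <<'E'
from h import *
def red(f,box):
    im=cv2.imread(f)[box[1]:box[3],box[0]:box[2]].astype(int);m=(im[:,:,2]>110)&(im[:,:,1]<60)&(im[:,:,0]<70)
    y,x=np.nonzero(m);return np.array([x.mean()+box[0],y.mean()+box[1]]),m.sum()
for n,f,b in(('side','pics/s6.png',(360,205,400,235)),('side','pics/side0.png',(340,200,430,260)),('top','pics/top0.png',(375,160,405,192))):
    c,k=red(f,b);print(n,c,k)
    P=manip.camera_params(n)
    e=[(th,np.linalg.norm(proj(n,lev(th,170,20),P)-c),proj(n,lev(th,170,20),P).round(1).tolist()) for th in np.arange(.3,.75,.03)]
    for i in sorted(e,key=lambda i:i[1])[:3]:print(i)
E
```

```text
side [nan nan] 0
(np.float64(0.3), np.float64(nan), [[374.8, 232.2]])
(np.float64(0.32999999999999996), np.float64(nan), [[375.6, 230.8]])
(np.float64(0.35999999999999993), np.float64(nan), [[376.4, 229.4]])
side [nan nan] 0
(np.float64(0.3), np.float64(nan), [[374.8, 232.2]])
(np.float64(0.32999999999999996), np.float64(nan), [[375.6, 230.8]])
(np.float64(0.35999999999999993), np.float64(nan), [[376.4, 229.4]])
top [390.36363636 173.09090909] 22
(np.float64(0.5099999999999998), np.float64(0.4084390076307217), [[390.0, 173.0]])
(np.float64(0.5399999999999998), np.float64(1.144611789636268), [[390.3, 171.9]])
(np.float64(0.4799999999999998), np.float64(1.2515757545367308), [[389.6, 174.1]])<stdin>:4: RuntimeWarning: Mean of empty slice.
  ret = ret.dtype.type(ret / rcount)
```

```bash
python3 - <<'E'
from h import *
ax=np.array([np.cos(YAW),np.sin(YAW),0]);
print('button',lev(.52,170,22).round(4))
togo(lev(.52,170,22)+.008*ax+[0,0,.02],YAW)
C0=lev(.52,170,22)+.008*ax
ay=np.array([-np.sin(YAW),np.cos(YAW),0])
for th,n in[(.52,22),(.52,16),(.45,16),(.39,16),(.3,16),(.26,16),(.2,16),(.13,16),(.065,16),(0,16)]:
    d=lev(th,170,n)+.008*ax-C0;print(th,n,'tool y',round(d@ax*100,2),'tool z',round(-d[2]*100,2))
E
```

```text
button [ 0.5468 -0.191   0.1936]
t 16.1 shift cm [-13.98  -5.24   5.63] spin 0.03 F [-0.2  0.5  0.1] tilt [-0.0018  0.0005] gap 0.463
0.52 22 tool y 0.0 tool z -0.0
0.52 16 tool y -0.3 tool z 0.52
0.45 16 tool y -0.95 tool z 1.52
0.39 16 tool y -1.46 tool z 2.41
0.3 16 tool y -2.11 tool z 3.8
0.26 16 tool y -2.36 tool z 4.44
0.2 16 tool y -2.68 tool z 5.41
0.13 16 tool y -2.99 tool z 6.57
0.065 16 tool y -3.2 tool z 7.66
0 16 tool y -3.34 tool z 8.76
```

```bash
python3 -m crank '[[[-2,-1,0],0],[[-5,-2.5,0],0],[[-8,-4,0],0],[[-11,-5.2,0],0],[[-13,-5.2,0.5],0],[[-14,-5.2,2],0],[[-14,-5.2,4],0],[[-14,-5.2,5.2],0],[[-14,-5.2,5.6],0],[[-14,-5.2,5.6],0]]' 0 60; python3 - <<'E'
from h import *
ax=np.array([np.cos(YAW),np.sin(YAW),0])
togo(lev(.52,170,22)+.008*ax,YAW)
w=manip.snapshot('wrist');s=manip.snapshot('side')
a=cv2.resize(w[180:300,240:400],(533,400),interpolation=cv2.INTER_CUBIC);b=cv2.resize(s[190:250,345:405],(267,267),interpolation=cv2.INTER_CUBIC)
o=np.zeros((400,800,3),np.uint8);o[:,:533]=a;o[:267,533:]=b
cv2.imwrite('pics/w7.png',o[:,:,::-1])
E
```

```text
t: 17.1
tcp_pos: [0.5554, -0.1922, 0.2133]
tool_rot: [0.766, 0.643, -0.001, -0.001]
force: [-0.0, 0.8, -0.1]
finger_gap: 0.002
t 17.1 shift cm [-0.03 -0.06  1.98] spin 0.06 F [-0.   0.8 -0.1] tilt [-0.0026  0.0015] gap 0.002
```

View pics/w7.png

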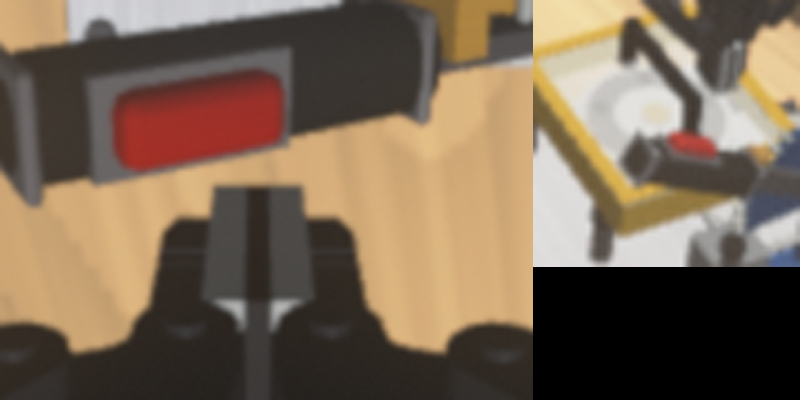

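```bash
python3 - <<'E'
from h import *
P=manip.camera_params('wrist');k=533/160
for th in(.49,.52,.55):
  print(th,[((proj('wrist',lev(th,a,22,y),P)[0]-[240,180])*k).round().tolist() for a,y in((188,8),(152,8),(152,-8),(188,-8),(170,0))])
s=manip.sense();M=R.from_quat(s['tool_rot']).as_matrix();print(((proj('wrist',s['tcp_pos'],P)[0]-[240,180])*k).round())
E
```

```text
0.49 [[104.0, 92.0], [270.0, 66.0], [270.0, 139.0], [108.0, 170.0], [190.0, 117.0]]
0.52 [[118.0, 100.0], [284.0, 71.0], [283.0, 145.0], [121.0, 180.0], [205.0, 124.0]]
0.55 [[133.0, 109.0], [299.0, 77.0], [298.0, 152.0], [137.0, 189.0], [220.0, 132.0]]
[255. 167.]
```

```bash
python3 - <<'E'
from h import *
P=manip.camera_params('wrist');k=533/160
s=manip.sense();M=R.from_quat(s['tool_rot']).as_matrix()
for d in(0,.004,.008,.012,.016,.02):print(d,[((proj('wrist',s['tcp_pos']+M@[x,y,-d],P)[0]-[240,180])*k).round() for x in(.011,) for y in(-.0125,.0125)])
E
```

```text
0 [array([182., 108.]), array([327., 108.])]
0.004 [array([180., 116.]), array([329., 116.])]
0.008 [array([179., 125.]), array([330., 125.])]
0.012 [array([177., 134.]), array([332., 134.])]
0.016 [array([175., 143.]), array([334., 143.])]
0.02 [array([173., 152.]), array([336., 152.])]
```

The button matches the model at 0.52 rad. The tips look to be about 2 cm behind the nominal TCP, which also explains the first slip, so I'll find contact by force.

```bash
python3 -m crank '[[[0,-0.05,0.4],0],[[0,-0.05,0.8],0],[[0,-0.05,1.2],0],[[0,-0.05,1.5],0],[[0,-0.05,1.8],0],[[0,-0.05,1.8],0]]' ; python3 -m crank '[[[0,0,0.1],0],[[0,0,0.2],0],[[0,0,0.3],0],[[0,0,0.4],0],[[0,0,0.4],0]]'; python3 -m crank '[[[0,0,0.1],0],[[0,0,0.2],0],[[0,0,0.3],0],[[0,0,0.3],0]]'
```

```text
t: 17.8
tcp_pos: [0.5552, -0.1927, 0.1961]
tool_rot: [0.766, 0.642, -0.0, -0.001]
force: [0.2, -0.3, -0.2]
finger_gap: 0.001
t: 18.3
tcp_pos: [0.5554, -0.1928, 0.1926]
tool_rot: [0.766, 0.642, -0.0, -0.0]
force: [0.1, -0.1, -0.1]
finger_gap: 0.002
t: 18.7
tcp_pos: [0.5554, -0.1928, 0.1895]
tool_rot: [0.766, 0.642, -0.0, -0.0]
force: [0.7, 0.2, -0.0]
finger_gap: -0.002
```

```bash
for i in 1 2 3 4; do python3 -m crank '[[[0,0,0.1],0],[[0,0,0.2],0],[[0,0,0.3],0]]' | egrep 'tcp|force'; done
```

```text
tcp_pos: [0.5555, -0.1928, 0.1866]
force: [0.4, 0.7, 1.1]
tcp_pos: [0.5555, -0.1928, 0.1836]
force: [0.1, -0.4, 0.5]
tcp_pos: [0.5555, -0.1929, 0.1806]
force: [-0.2, 0.2, 0.6]
tcp_pos: [0.5555, -0.1929, 0.1776]
force: [-0.1, -0.2, -0.3]
```

```bash
for i in 1 2 3; do python3 -m crank '[[[0,0,0.1],0],[[0,0,0.2],0]]' | egrep 'tcp|force'; done; python3 - <<'E'
from h import *
w=manip.snapshot('wrist').astype(int);m=(w[:,:,0]>110)&(w[:,:,1]<70)&(w[:,:,2]<80)
m[:, :200]=0;m[:,420:]=0
y,x=np.nonzero(m);print(len(x),x.min(),x.max(),y.min(),y.max())
P=manip.camera_params('wrist')
print([proj('wrist',lev(.52,a,22,yy),P)[0].round().tolist() for a,yy in((188,8),(152,8),(152,-8),(188,-8))])
for r in range(y.min()-2,y.max()+14,3):print(r,''.join('R' if m[r,c] else ('#' if w[r,c].sum()<200 else '+' if w[r,c].sum()<330 else '.') for c in range(270,370,2)))
E
```

```text
tcp_pos: [0.5555, -0.1928, 0.1756]
force: [0.4, 0.4, 0.3]
tcp_pos: [0.5555, -0.1928, 0.1736]
force: [0.3, 0.2, 0.5]
tcp_pos: [0.5555, -0.1929, 0.1717]
force: [0.2, 0.1, 0.5]
945 262 325 227 261
[[266.0, 239.0], [329.0, 226.0], [329.0, 252.0], [268.0, 268.0]]
225 +++++++++++++++++##########+++####################
228 +++++++++##############RRRR#++####################
231 ++##############RRRRRRRRRRRR++####################
234 ########RRRRRRRRRRRRRRRRRRRR++###################+
237 RRRRRRRRRRRRRRRRR+++++####+++++############++.....
240 RRRRRRRRRRRRRRRRR+++++####+++++######++...........
243 RRRRRRRRRRRRRRRRR+++++####+++++##+................
246 RRRRRRRRRRR######+++++####+++++#####+.............
249 RRRRRRRRRR#######+++++####+++++#######............
252 RRRRRRRRR########+++++####+++++#######+...........
255 RRRRRRRRR#######++++++####+++++#######+...........
258 RRRRRRRRR#######++++++####++++++#######...........
261 RRR+.....#######+++++#####++++++#######...........
264 ........+#######+++++#####++++++#######+..........
267 ........########+++++######+++++########..........
270 ........#########+....####....+#########..........
273 .......############+..+##+..+############.........
```

```bash
for i in 1 2 3 4; do python3 -m crank '[[[0,0,0.1],0],[[0,0,0.2],0]]' | egrep 'tcp|force'; done
```

```text
tcp_pos: [0.5555, -0.1929, 0.1697]
force: [0.0, -0.3, 0.3]
tcp_pos: [0.5555, -0.1929, 0.1678]
force: [-0.8, 0.7, 3.6]
tcp_pos: [0.5558, -0.193, 0.1662]
force: [-0.4, -0.5, 4.0]
tcp_pos: [0.5557, -0.193, 0.1641]
force: [-0.5, -0.5, 5.2]
```

Contact at TCP z ≈ 0.1685, and the button is going in. Now I'll press it fully and follow the arc in chunks, checking force.

```bash
python3 -m crank '[[[0,-0.1,0.1],0],[[0,-0.2,0.2],0],[[0,-0.3,0.3],0]]' | egrep 'tcp|force'; python3 -m crank '[[[0,-0.15,0.2],0],[[0,-0.3,0.4],0],[[0,-0.45,0.65],0],[[0,-0.6,0.9],0]]' | egrep 'tcp|force'
```

```text
tcp_pos: [0.5541, -0.1928, 0.1614]
force: [1.9, -0.4, 6.2]
tcp_pos: [0.5488, -0.1919, 0.1532]
force: [1.0, -0.3, 9.2]
```

```bash
python3 -m crank '[[[0,-0.18,0.3],0],[[0,-0.36,0.6],0],[[0,-0.54,0.9],0],[[0,-0.7,1.2],0],[[0,-0.84,1.5],0],[[0,-0.97,1.8],0],[[0,-1.1,2.1],0],[[0,-1.2,2.35],0]]' | egrep 'tcp|force'; python3 -m crank '[[[0,-0.12,0.3],0],[[0,-0.24,0.6],0],[[0,-0.36,0.95],0],[[0,-0.46,1.25],0],[[0,-0.56,1.6],0]]' | egrep 'tcp|force'
```

```text
tcp_pos: [0.5367, -0.1897, 0.1293]
force: [0.5, 1.3, 9.0]
tcp_pos: [0.5311, -0.1887, 0.1132]
force: [1.2, 0.4, 9.2]
```

```bash
python3 -m crank '[[[0,-0.1,0.3],0],[[0,-0.18,0.6],0],[[0,-0.26,0.9],0],[[0,-0.34,1.2],0],[[0,-0.4,1.5],0],[[0,-0.46,1.8],0],[[0,-0.52,2.1],0],[[0,-0.56,2.4],0],[[0,-0.6,2.6],0]]' | egrep 'tcp|force'; for i in 1 2; do python3 -m crank '[[[0,-0.02,0.1],0],[[0,-0.03,0.2],0]]' | egrep 'tcp|force';done
```

```text
tcp_pos: [0.5256, -0.1877, 0.0871]
force: [2.1, 1.1, 6.6]
tcp_pos: [0.5254, -0.1877, 0.0852]
force: [1.7, 1.3, 6.8]
tcp_pos: [0.5252, -0.1877, 0.0832]
force: [2.6, 1.0, 6.6]
```

```bash
for i in 1 2 3; do python3 -m crank '[[[0,0,0.1],0],[[0,0,0.15],0]]' | egrep 'tcp|force';done; python3 - <<'E'
from h import *
P=manip.camera_params('side');im=manip.snapshot('side')
cv2.imwrite('pics/s8.png',cv2.resize(im[200:270,340:410],(600,600),interpolation=cv2.INTER_CUBIC)[:,:,::-1])
for th in(0,.13):print(th,[((proj('side',lev(th,a,n),P)[0]-[340,200])*600/70).round().tolist() for a,n in((208,0),(170,18),(102,0))])
E
```

```text
tcp_pos: [0.525, -0.1876, 0.0817]
force: [0.8, 0.7, 8.4]
tcp_pos: [0.5253, -0.188, 0.0813]
force: [-0.2, 0.4, 13.5]
tcp_pos: [0.5271, -0.1893, 0.081]
force: [7.1, -1.6, 21.6]
0 [[148.0, 464.0], [250.0, 394.0], [417.0, 371.0]]
0.13 [[157.0, 408.0], [265.0, 346.0], [424.0, 344.0]]
```

View pics/s8.png

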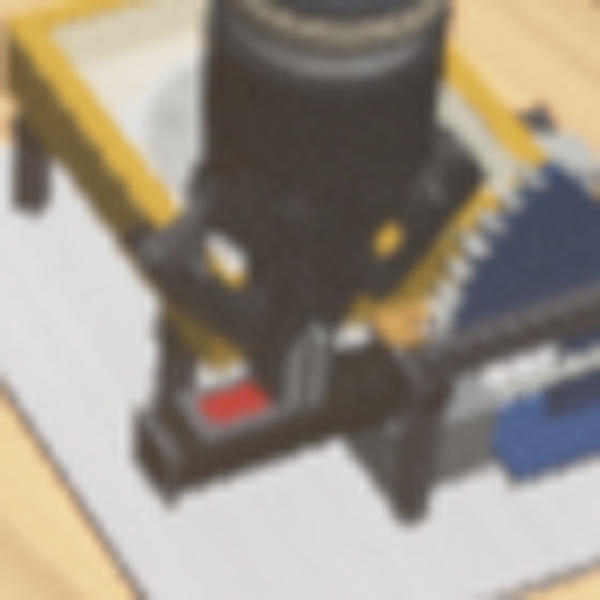

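The lever lies on its stop. Force rose at TCP z 0.081, as predicted, and the grip end at (150,450) fits angle 0. I'll let go straight up.

```bash
python3 -m crank '[[[0,0,-0.3],0],[[0,0,-0.6],0],[[0,0,-1],0],[[0,0,-2],0],[[0,0,-4],0],[[0,0,-7],0],[[0,0,-10],0],[[0,0,-13],0],[[0,0,-16],0],[[0,0,-16],0]]' | egrep 't:|tcp|force'; python3 -m crank '[[[3,-3,0],0],[[6,-6,0],0],[[9,-9,0],0],[[12,-12,0],0],[[14,-13,0],0],[[14,-13,0],0],[[14,-13,0],0]]'| egrep 't:|tcp|force'; python3 - <<'E'
from h import *
P=manip.camera_params('side');im=manip.snapshot('side')
cv2.imwrite('pics/s9.png',cv2.resize(im[165:275,330:450],(800,733),interpolation=cv2.INTER_CUBIC)[:590,:,::-1])
k=800/120
for th in(0,.065,.13):print(th,[((proj('side',lev(th,a,n),P)[0]-[330,165])*k).round().tolist() for a,n in((208,0),(170,22),(102,0))])
T=manip.snapshot('top');cv2.imwrite('pics/t9.png',T[:,:,::-1])
E
```

```text
t: 26.3
tcp_pos: [0.524, -0.1876, 0.2414]
tool_rot: [0.766, 0.643, 0.001, 0.003]
force: [-0.1, 0.1, -0.5]
t: 27.0
tcp_pos: [0.4185, -0.0262, 0.2371]
tool_rot: [0.766, 0.643, -0.001, -0.001]
force: [-0.7, -0.2, 0.2]
0 [[181.0, 594.0], [262.0, 534.0], [391.0, 522.0]]
0.065 [[184.0, 573.0], [267.0, 515.0], [393.0, 512.0]]
0.13 [[189.0, 551.0], [275.0, 496.0], [396.0, 501.0]]
```

View pics/s9.png

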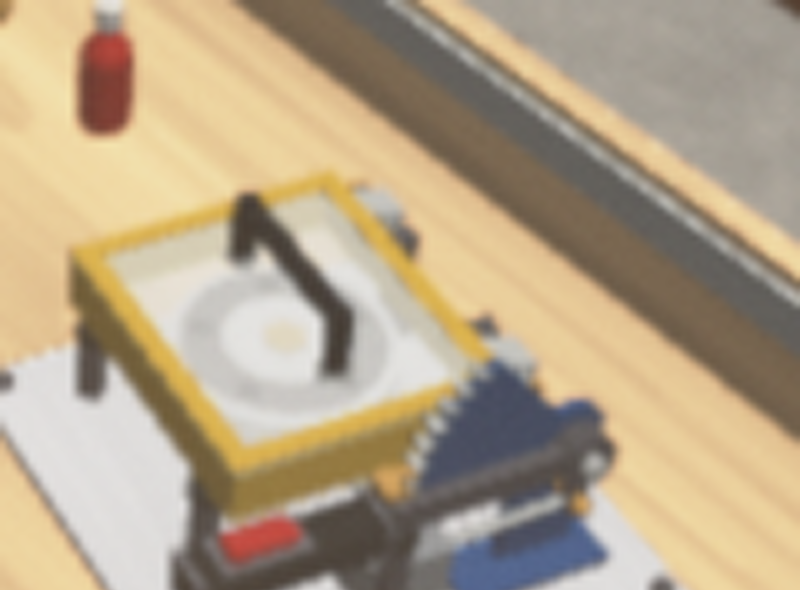

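The button sits at (262,537), against a model position of (262,534) for angle 0. The lever is down with the button out, and the guard is on its pins and rests. Handing in.

```bash
python3 -c "
from station import manip
print(manip.sense()['t'],manip.sense()['force']);print(manip.sign_off())"
```

```text
27.1 [ 0.21660167  0.511973   -0.31604589]
the job is handed in; nothing more can be done
None
```

The guard is hung over the wheel and the brake lever is down on its stop. I handed the job in at 27.1 s.

- **Guard:** I lowered it level and gently. It seated at the expected height, with the force reading changing by less than 10 N. The wrist and side pictures then showed both knuckles over the pins and the front edge on the rests.
- **Brake:** I pressed the button in and swung the lever down its arc from about 0.52 rad, with 6.2 to 9.2 N on the fingertips. It reached its stop at the predicted height, where the push rose briefly to about 22 N, and I let go straight upward.
- **Last check:** the side picture puts the button at (262,537), against (262,534) predicted for the lever level. The guard is still in place and the robot is touching nothing.

Things that did not go to plan:
- **First grasp slipped:** the fingers came off the handle bar, with about 30 N at the wrist, and the guard stayed on the bench. The fingertips seem to sit 2 to 3 cm behind the stated TCP. I regripped slightly deeper and centred on the bar, and that held.
- **Pressing point:** at the stop the fingertip was near the pivot end of the button, not on its centre.
- **Pictures:** I viewed 14, over the budget of 10.

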